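# Shut the vent flap of the drying cabinet with the hook pole

## Task

The vent flap of the hot drying cabinet stands open: take the hook pole from its rest, put its bent end through the ring eye on the flap, and gently pull the flap fully shut, past its spring catch, until it is home. Then unhook the pole and lay it back in the forks of its rest, hook end the same way as before. Keep the hand off the cabinet and leave the other things where they are.

Things in the scene. Friction and masses are not known exactly. Their poses are not given: they have to be found in the camera images.
- pole_grip (a point): Centre of the hook pole's handle, a dark wood bar with flat sides, 150 long, 16 wide (y), 26 high (z). Axes: x along the pole to the hook, z up as it lies. A steel rod, 7 mm thick, runs from the handle along the axis to 220 mm ahead of this point and is bent there straight down. Lift the pole straight up out of the forks. It balances within 25 mm of this point.
- hook_tip (a point): Lower end of the bent end of the hook pole: 220 mm ahead of pole_grip along x and 38 mm below the pole's axis (z). The bent end is a straight round pin of 7 mm diameter, pointing down (-z), square to the rod.
- rest_seat (a point): Where pole_grip lies when the pole is in its rest; same axes. The fixed wooden rest has two forks, 55 mm before and behind this point along x, 10 mm thick; their slots are 22 mm wide and flare to 35 mm at the mouth. Slot floors: 13 mm below this point (50 mm above the worktop); prongs reach 18 mm above it. The pole may start up to 6 mm off along x.
- eye (a point): Centre of the brass ring eye on the front of the flap: 30 mm inner diameter, wire 6 mm thick. Axes: z is the ring's axis (leans away from the robot with the flap, upright when shut); -x points out of the flap. The centre lies 38 mm before flap_hinge (-x) and 100 mm above it (z) in the flap's own frame, mid-way across.
- flap_hinge (a point): Middle of the hinge line at the flap's lower edge, 130 mm above the worktop. Its y axis is the hinge line; the frame turns with the flap. With the flap shut, -x points straight out of the cabinet's front (towards the robot).
- vent_flap (a joint): Angle of the flap (rad): 0 = fully shut (upright, hard stop); grows as its top tips inward, away from the robot; at most 0.75; starts at 0.45 to 0.7. A stiff hinge holds it where it is left (about 2 N at the eye to move it). From about 0.15 to 0.04 rad a spring catch resists (10 to 14 N in all at the eye), then it snaps in and keeps the flap shut.
- hook_pole: The hook pole (about 0.14 kg, 313 mm long); its origin is pole_grip.
- mug_coffee: Bystander: white mug of coffee, 94 mm high, loose.
- glass: Bystander: drinking glass, 91 mm high, loose.
- tub: Bystander: yoghurt tub, 72 mm high, loose.
- drying_cabinet: White cabinet, fixed, 190 deep, 240 wide, 260 mm high; origin under its centre, -x out of its front. In its upper front the steel flap, 172 wide, 125 mm high, with a roof strip 95 mm deep along its top edge. Hot: the hand must not touch cabinet or flap, and the pole presses on them with less than 20 N.
Mind the look-alikes: they are no part of the job. There is more than one size of the part that bears rest_seat; the job needs the larger.

How it is judged (in metres and radians):
On the way, in this order (a step that is already met when the one before it is completed fails the run):
1. the bent end of the pole is through the ring eye (y of hook_tip in the frame of eye between -0.017 and 0.017 m and x of hook_tip in the frame of eye between -0.017 and 0.03 m and z of hook_tip in the frame of eye between -0.038 and -0.006 m and value of joint vent_flap above 0.25 rad), for 0.1 s.
2. the flap is pulled home while the pole is in the eye (y of hook_tip in the frame of eye between -0.017 and 0.017 m and x of hook_tip in the frame of eye between -0.017 and 0.017 m and z of hook_tip in the frame of eye between -0.04 and -0.004 m and value of joint vent_flap below 0.02 rad), for 0.1 s.
At the end, for the whole second after the job is handed in: The flap is shut (within 0.02 rad of its stop); the pole lies still in the forks of its rest, hook end as before, its handle's centre within 20 mm sideways and lengthwise and 6 mm in height of the seat (value of joint vent_flap below 0.02 rad and horizontal distance between pole_grip and rest_seat below 0.02 m and z of pole_grip in the frame of rest_seat between -0.006 and 0.006 m and x of hook_tip in the frame of rest_seat above 0.15 m and angle between the x axis of pole_grip and the x axis of rest_seat, either way round below 0.15 rad and linear speed of hook_pole below 0.02 m/s); the robot touches nothing.
It fails at once if the pole presses on the cabinet or its flap with more than 20 N (contact force between hook_pole and drying_cabinet above 20 N).
It fails at once if the hand touches the hot cabinet or flap (contact force between any of the fingers, the arm and drying_cabinet above 0.5 N).
It fails at once if a bystander is moved more than 30 mm (distance of any of mug_coffee, glass, tub from where it was at the start of the episode above 0.03 m).
It also fails if it takes over 72 s, if anything falls off the work surface, if the arm or the gripper's body presses on something with over 40 N, if the wrist force passes 120 N, or if a joint passes its speed limit or range.

## Robot

A 6-joint arm with a two-finger parallel gripper is mounted at the origin on a cart in front of the work surface, level with it; the furniture and walls round the work are solid. World frame = base frame: x ahead of the robot, y to its left, z up, the work surface at z = 0. Lengths are in mm, angles in rad, forces in N, time in s.
With the tool pointing down it reaches from about 350 to 775 mm from the base axis. Payload 7.3 kg.
Tool frame: the origin (TCP) lies at the very end of the fingers, on their centre line; the grasp point (between the pads) lies 19 mm behind it; z points along the fingers, y is the line along which they close (so a half turn about z gives the same grasp; the last joint's range is limited). The gripper opens to 92 mm and grips with 3 to 60 N. Pads are 19 mm wide; open, the fingers measure 130 mm over their backs; the gripper's body (75 mm by 190 mm) begins 47 mm behind the grasp point.
Start: joints at [-1.472, 0.342, 1.524, -0, 1.275, -0.146], TCP at [127.262, -509.362, 226.741] pointing down, gripper open.
Joint ranges: [-2.53, 2.53], [-0.77, 2.02], [0.04, 2.7], [-1, 4.14], [0.28, 2.66], [-3.11, 3.11]. Speed limits (rad/s): [2.57, 2.57, 3.14, 3.14, 3.14, 3.14].

## Interface

Orientations are given as [roll, pitch, yaw] about the fixed x, y, z axes, in that order (R = Rz(yaw) Ry(pitch) Rx(roll)).
In Python, from plant import * gives the robot as it stands.
- The arm moves only by the tool arm_command, never from a script. Its arguments are lists of equal length, an entry for each row: "gripper": the finger opening in mm, from 0 to 91.8; "dp": the shift along the tool's x, y, z in units of 25 mm (1.0 is 25 mm), a list of three; "twist": the turn about the tool's z in units of 5 degrees (1.0 is 5 degrees). A call has exactly 5 rows; each row shifts and turns the commanded pose from where the row before left it, along the tool's axes as they then stand; what a row does not reach is not made up. A row lasts 1/8 s, in which the tool goes at most 62.5 mm and 10.7 degrees, less where a joint would pass 70% of its speed; a pose out of reach is approached as far as the arm can. A call is refused whole if a number of a shift passes 1 or a number of a turn 1, either way. A call with a gripper value outside its range is refused whole. The fingers move at their own pace and stop on an object; the grip force is fixed at half the most. Time passes only in rows, so rows that do not move let the fingers close, or fill a call up. It gives the time, the measured TCP pose, the force, the opening and the grip force at its end, in the units of the state.
- get_obs(): the state, without advancing time (a new reading comes with each control period).
- capture(name): name is "scene" or "side" or "wrist"; returns the picture (420x560x3 uint8, red, green, blue); there is no depth.
- get_calibration(name): a dict with "mtx" (3x3 intrinsics, pixels), "position" and "attitude" of the camera in the world; the wrist camera has in their place "mount" (4x4, takes a point from camera to tool coordinates, whose origin is the TCP and whose axes are the flange's). Camera axes: x right, y down, z forward; pixel columns grow to the right and rows downward; lengths in mm; the calibration is good to about 2 mm. The wrist camera is an equidistant fisheye: a pixel r from the principal point sees the ray r / f radians off the axis. A picture is of the moment at which its call begins: read the wrist's pose just before it. get_calibration takes no time and is no camera call.
- close_job(): hands the job in; it is judged then, once.
The state is a dict: "time": time; "joint_positions": joint angles; "dq": joint speeds; "tau": joint torques, N m; "tool_pos": TCP position; "tcp_rot": TCP orientation; "contact_force": force on the tool from outside, world axes, zero at the start; "moment": the same for the moment, N m; "grip_width": finger opening in mm; "finger_force": force on a finger pad.
Only numpy, scipy, OpenCV 4.12 (cv2) and the standard library are available. Lean on these libraries where they do the work, as an engineer would, in place of code of your own. Each camera call takes 0.05 s, during which the arm holds its last target. There are 200 camera calls.

## Working session

There is one attempt and no reset: what is moved stays moved. The work goes in short steps, Python scripts to look and compute and a tool call to move; the robot and the scene stay as the last step left them, time stands still between calls to the robot, and variables do not carry over. Pictures are saved under pics/ and viewed, at most 10 in all, crops included, and the job is handed in when it is done.

Besides the shell and the picture viewer there is one more tool, called after ">>>" by a JSON object that holds its "op" and its "data". arm_command: Moves the arm, as the interface text tells. Its arguments: {"type":"object","properties":{"gripper":{"type":"array"},"dp":{"type":"array"},"twist":{"type":"array"}},"required":["gripper","dp","twist"]}

```bash
ls; mkdir -p pics
python3 - <<'E'
from plant import *
import cv2
print(get_obs())
for n in ("scene","side"):
    im=capture(n); cv2.imwrite(f"pics/{n}0.png",im[:,:,::-1]); print(n,get_calibration(n))
print(get_calibration("wrist"))
E
```

```text
pics
{'time': 0.0, 'joint_positions': array([-1.47198494e+00,  3.42710725e-01,  1.52502482e+00, -6.74990987e-06,
        1.27542908e+00, -1.45999082e-01]), 'dq': array([-0.00031442,  0.00083401, -0.00068037, -0.0004353 ,  0.00194139,
        0.00059116]), 'tau': array([ 1.97524344e-06, -4.31246388e+01, -2.44217277e+01,  7.18209660e-02,
        5.60831744e-02, -1.36314752e-04]), 'tool_pos': array([ 127.22359321, -508.91762716,  226.04848654]), 'tcp_rot': array([-3.14003647e+00, -2.22305366e-04,  2.44812267e-01]), 'contact_force': array([-0.32857709,  0.21505792, -0.23359785]), 'moment': array([ 0.02462888, -0.0094784 ,  0.04179313]), 'finger_force': 0.0, 'grip_width': 91.4952914442688}
scene {'mtx': array([[479.56027293,   0.        , 287.27068952],
       [  0.        , 479.56027293, 210.11340961],
       [  0.        ,   0.        ,   1.        ]]), 'position': array([ 162.17111194, -694.39238352, 1454.33966375]), 'attitude': array([-2.60423432, -0.00912613, -0.61592941])}
side {'mtx': array([[532.17371558,   0.        , 287.51668577],
       [  0.        , 532.17371558, 202.30207363],
       [  0.        ,   0.        ,   1.        ]]), 'position': array([-691.35686552, -876.21822697, 1074.80566176]), 'attitude': array([-2.10673487,  0.02350351, -1.02445044])}
{'mtx': array([[325.1922621 ,   0.        , 275.8295748 ],
       [  0.        , 325.1922621 , 216.57475133],
       [  0.        ,   0.        ,   1.        ]]), 'mount': array([[-3.79089114e-04, -9.51881531e-01, -3.06465997e-01,
         8.34624580e+01],
       [ 9.99999786e-01, -5.24352717e-04,  3.91667054e-04,
         7.65979808e-01],
       [-5.33516913e-04, -3.06465783e-01,  9.51881526e-01,
        -1.57863374e+02],
       [ 0.00000000e+00,  0.00000000e+00,  0.00000000e+00,
         1.00000000e+00]])}
```

View pics/scene0.png

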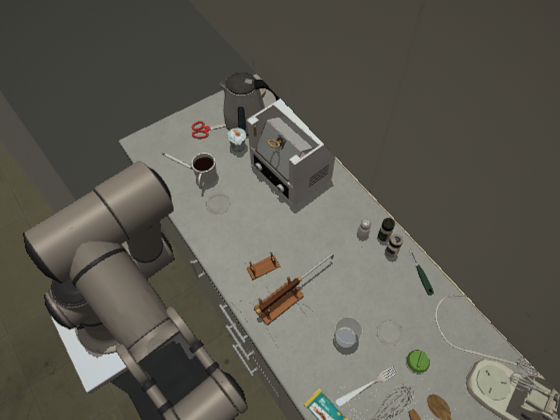

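View pics/side0.png

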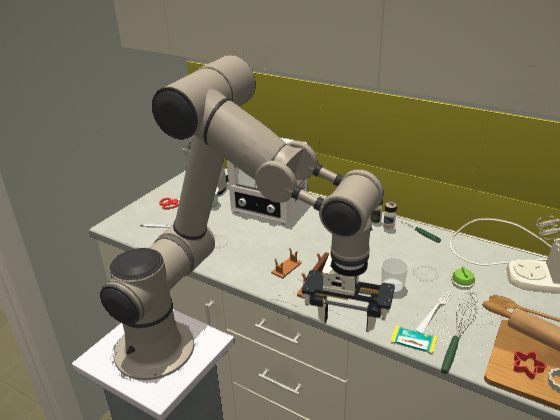

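The scene view shows the pole in the larger rest (handle about (280,298), rod end (333,257)), a small look-alike rest (264,265), the cabinet (290,150), the mug (204,163), tub (237,138) and glass (347,335). Side view: the arm partly hides the rest. I'll enlarge the parts that matter.

```bash
cat > h.py <<'E'
import numpy as np, cv2
from scipy.spatial.transform import Rotation as R
from plant import *
def cam(n):
    c=get_calibration(n); return c["mtx"],np.array(c["position"]),R.from_euler("xyz",c["attitude"]).as_matrix()
def pix(n,P):
    K,p,A=cam(n); q=K@(A.T@(np.array(P,float)-p)); return q[:2]/q[2]
def onz(n,uv,z):
    K,p,A=cam(n); d=A@np.linalg.solve(K,[uv[0],uv[1],1.]); return p+d*(z-p[2])/d[2]
def wcam(o=None):
    o=o or get_obs(); c=get_calibration("wrist"); T=np.eye(4)
    T[:3,:3]=R.from_euler("xyz",o["tcp_rot"]).as_matrix(); T[:3,3]=o["tool_pos"]
    return c["mtx"],T@c["mount"]
def wpix(P,M=None):
    K,T=M or wcam(); q=np.linalg.inv(T)@np.r_[P,1.]; r=np.hypot(q[0],q[1]); t=np.arctan2(r,q[2])
    return K[:2,2]+K[0,0]*t*q[:2]/r
def wonz(uv,z,M=None):
    K,T=M or wcam(); v=(np.array(uv)-K[:2,2])/K[0,0]; t=np.linalg.norm(v)
    d=T[:3,:3]@np.r_[np.sin(t)*v/t,np.cos(t)]; p=T[:3,3]; return p+d*(z-p[2])/d[2]
def view(): 
    o=get_obs(); print(o["time"],o["tool_pos"].round(1),o["tcp_rot"].round(3),o["contact_force"].round(1),round(o["grip_width"],1))
E
python3 - <<'E'
from h import *
im=cv2.imread("pics/scene0.png")
a=cv2.resize(im[95:215,180:340],None,fx=4,fy=4,interpolation=2)
b=cv2.resize(im[240:330,240:340],None,fx=5,fy=5,interpolation=2)
b=cv2.copyMakeBorder(b,0,a.shape[0]-b.shape[0] if a.shape[0]>b.shape[0] else 0,0,0,0)
cv2.imwrite("pics/c1.png",a); cv2.imwrite("pics/c2.png",b)
for n,uv,z in [("rodend",(333,257),63),("handle",(280,298),70),("tubtop",(237,135),72),("mug",(204,162),94),("glass",(347,330),91),("cabFront",(266,112),260)]: print(n,onz("scene",uv,z).round(0))
E
```

```text
rodend [ 670. -251.   63.]
handle [ 452. -269.   70.]
tubtop [683. 341.  72.]
mug [515. 288.  94.]
glass [ 550. -466.   91.]
cabFront [742. 228. 260.]
```

View pics/c1.png

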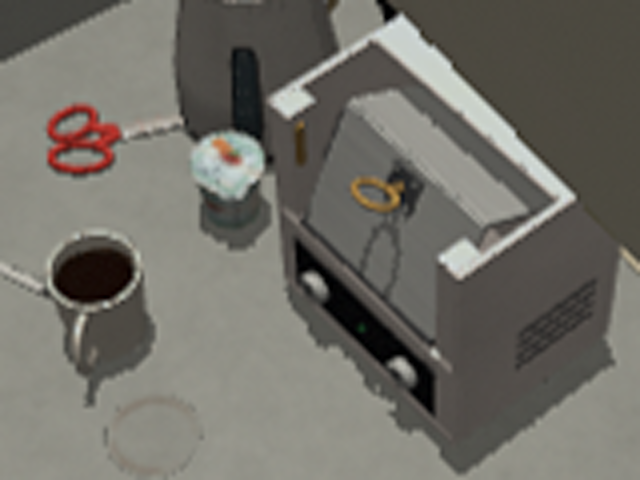

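View pics/c2.png

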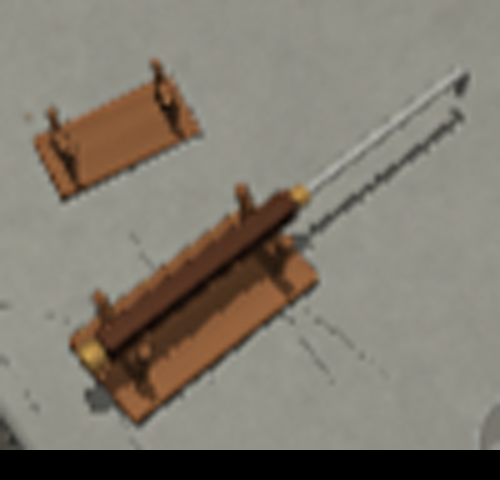

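Crop 1: the ring centre is at full-image (274.2,143.7), with the cabinet's top and front corners visible. Crop 2: handle caps at (258.4,311) and (299.6,279), hook bend at (332.4,255).

Run:
```python
from h import *
f=lambda a,b,z:onz("scene",(a,b),z)
r,fr,t=f(258.4,311,63),f(299.6,279,63),f(332.4,255,63)
print("pole",r.round(),fr.round(),t.round())
d=t-r;print("yaw",np.arctan2(d[1],d[0]),"grip",(t-220*d/np.linalg.norm(d)).round(1), np.linalg.norm(d))
for n,a,b,z in [("FRtop",180+455/4,95+278/4,260),("FLtop",180+268/4,95+100/4,260),("BRtop",180+578/4,95+195/4,260),("BLtop",180+403/4,95+12/4,260),("FRbot",292.5,206,0),("FLbot",252.5,168,0),("hingeL",180+305/4,95+225/4,130),("hingeR",180+437/4,95+345/4,130),("eye",274.2,143.7,233)]: print(n,f(a,b,z).round(0))
```

```text
pole [ 377. -263.   63.] [ 539. -251.   63.] [ 673. -244.   63.]
yaw 0.0622679300675504 grip [ 453.7 -258.1   63. ] 296.7905123899462
FRtop [693.   2. 260.]
FLtop [672. 235. 260.]
BRtop [820.  12. 260.]
BLtop [818. 252. 260.]
FRbot [699.   9.  -0.]
FLbot [673. 228.   0.]
hingeL [677. 198. 130.]
hingeR [698.  30. 130.]
eye [701. 121. 233.]
```

>>> {"op": "arm_command", "data": {"gripper": [91,91,91,91,91], "dp": [[0.9,-0.6,0],[0.9,-0.6,0],[0.9,-0.6,0],[0.9,-0.6,0],[0.9,-0.6,0]], "twist": [0.7,0.7,0.7,0,0]}}

```text
time: 0.72
tool_pos: [229.0, -419.3, 226.4]
tcp_rot: [-3.141, 0.0, 0.061]
contact_force: [-0.2, 1.1, 0.1]
grip_width: 90.7
finger_force: 0.0
```

>>> {"op": "arm_command", "data": {"gripper": [91,91,91,91,91], "dp": [[0.9,-0.6,0],[0.9,-0.6,0],[0.9,-0.6,0],[0.9,-0.6,0],[0.9,-0.6,0]], "twist": [0,0,0,0,0]}}

```text
time: 1.35
tool_pos: [336.6, -337.6, 226.4]
tcp_rot: [-3.141, 0.0, 0.062]
contact_force: [0.0, -0.6, -0.0]
grip_width: 90.6
finger_force: 0.0
```

>>> {"op": "arm_command", "data": {"gripper": [91,91,91,91,91], "dp": [[0.9,-0.6,0],[0.9,-0.6,0],[0.9,-0.6,0],[0.5,-0.3,0],[0,0,0]], "twist": [0,0,0,0,0]}}

```text
time: 1.98
tool_pos: [412.9, -280.7, 226.4]
tcp_rot: [-3.141, 0.001, 0.063]
contact_force: [0.7, -0.2, -0.2]
grip_width: 91.1
finger_force: 0.0
```

Run:
```python
from h import *
view(); np.save("M1.npy",wcam()[1])
im=capture("wrist"); cv2.imwrite("pics/w1.png",im[:,:,::-1])
```

```text
1.975 [ 412.9 -280.7  226.4] [-3.141e+00  1.000e-03  6.300e-02] [ 0.7 -0.2 -0.2] 91.1
```

View pics/w1.png

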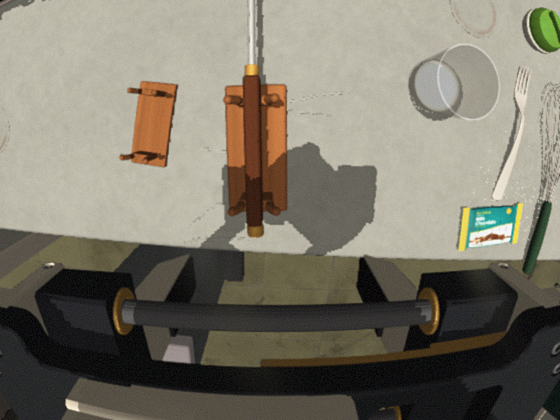

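The wrist view shows the handle end-on along the image from (251,76) to (255,227), caps (251,70)/(255,231), in the larger rest with forks near rows 100 and 208.

Run:
```python
from h import *
M=(wcam()[0],np.load("M1.npy"))
a=wonz((251,76),76,M);b=wonz((255,227),76,M);print(a,b,np.linalg.norm(a-b),(a+b)/2,"yaw",np.arctan2(*(a-b)[1::-1]))
m=wonz((253,3),66,M);print("rod",m)
# prongs (tops z=81) left/right of both forks
for uv in [(232,99),(277,99),(236,209),(278,209)]: print(wonz(uv,81,M).round(1))
```

```text
[ 532.54337735 -250.99290232   76.        ] [ 384.98534506 -262.26761547   76.        ] 147.98814834818782 [ 458.7643612 -256.6302589   76.       ] yaw 0.07626049118160526
rod [ 609.58728546 -247.08136115   66.        ]
[ 509.7 -235.1   81. ]
[ 511.6 -276.4   81. ]
[ 404.3 -243.1   81. ]
[ 406.8 -284.1   81. ]
```

>>> {"op": "arm_command", "data": {"gripper": [91,91,91,91,91], "dp": [[0.95,-0.45,0.5],[0.95,-0.4,0.8],[0,0,1],[0,0,1],[0,0,1]], "twist": [-0.1,0,0,0,0]}}

```text
time: 2.65
tool_pos: [458.0, -257.6, 118.4]
tcp_rot: [3.141, 0.0, 0.069]
contact_force: [-1.0, -0.2, 0.2]
grip_width: 91.2
finger_force: 0.0
```

>>> {"op": "arm_command", "data": {"gripper": [91,91,91,91,91], "dp": [[0,0,1],[0,0,1],[0,0,0.7],[0,0,0.3],[0,0,0]], "twist": [0,0,0,0,0]}}

```text
time: 3.28
tool_pos: [458.3, -257.2, 44.1]
tcp_rot: [-3.141, 0.0, 0.07]
contact_force: [-0.3, -0.5, -0.3]
grip_width: 91.1
finger_force: 0.0
```

>>> {"op": "arm_command", "data": {"gripper": [5,5,5,5,5], "dp": [[0,0,0],[0,0,0],[0,0,0],[0,0,0],[0,0,0]], "twist": [0,0,0,0,0]}}

```text
time: 3.9
tool_pos: [458.7, -256.7, 44.3]
tcp_rot: [3.141, -0.0, 0.07]
contact_force: [0.1, 0.2, 0.0]
grip_width: 45.8
finger_force: 0.0
```

>>> {"op": "arm_command", "data": {"gripper": [5,5,5,5,5], "dp": [[0,0,0],[0,0,0],[0,0,0],[0,0,0],[0,0,0]], "twist": [0,0,0,0,0]}}

```text
time: 4.53
tool_pos: [458.7, -256.6, 44.2]
tcp_rot: [-3.141, 0.0, 0.07]
contact_force: [0.7, 0.9, -0.2]
grip_width: 15.5
finger_force: 30.0
```

>>> {"op": "arm_command", "data": {"gripper": [5,5,5,5,5], "dp": [[0,0,-0.5],[0,0,-0.8],[0,0,-1],[0,0,-1],[0,0,-1]], "twist": [0,0,0,0,0]}}

```text
time: 5.15
tool_pos: [458.6, -256.8, 153.3]
tcp_rot: [3.141, -0.0, 0.07]
contact_force: [-0.1, -1.1, -0.8]
grip_width: 15.7
finger_force: 30.0
```

>>> {"op": "arm_command", "data": {"gripper": [5,5,5,5,5], "dp": [[0,0,-1],[0,-0.4,-1],[0,-0.8,-1],[0,-1,-1],[0,-1,-1]], "twist": [0,0,0,0,0]}}

```text
time: 5.78
tool_pos: [452.6, -176.1, 278.2]
tcp_rot: [3.141, -0.0, 0.07]
contact_force: [1.0, 0.2, -1.6]
grip_width: 15.6
finger_force: 30.0
```

>>> {"op": "arm_command", "data": {"gripper": [5,5,5,5,5], "dp": [[0,-1,-1],[0,-1,-0.8],[0,-1,0],[0.5,-1,0],[0.7,-1,0]], "twist": [0,0,0,0,0]}}

```text
time: 6.4
tool_pos: [474.0, -49.3, 322.7]
tcp_rot: [3.141, -0.001, 0.07]
contact_force: [0.7, 0.5, -1.6]
grip_width: 15.9
finger_force: 30.0
```

>>> {"op": "arm_command", "data": {"gripper": [5,5,5,5,5], "dp": [[0.7,-1,0],[0.7,-1,0],[0.7,-1,0],[0.7,-1,0],[0.6,-1,0]], "twist": [0,0,0,0,0]}}

```text
time: 7.02
tool_pos: [550.4, 81.4, 322.3]
tcp_rot: [3.141, -0.0, 0.07]
contact_force: [0.9, -0.9, -2.1]
grip_width: 15.8
finger_force: 30.0
```

>>> {"op": "arm_command", "data": {"gripper": [5,5,5,5,5], "dp": [[0.1,-0.8,0],[0,-0.5,0],[0,0,0],[0,0,0],[0,0,0]], "twist": [0,0,0,0,0]}}

```text
time: 7.65
tool_pos: [550.4, 112.4, 321.9]
tcp_rot: [3.141, -0.0, 0.069]
contact_force: [-0.8, 0.3, -1.7]
grip_width: 15.9
finger_force: 30.0
```

Run:
```python
from h import *
view(); np.save("M2.npy",wcam()[1])
w=capture("wrist"); s=capture("side"); c=capture("scene")
for n,i in (("w2",w),("s2",s),("c2b",c)): cv2.imwrite(f"pics/{n}.png",i[:,:,::-1])
```

```text
7.65 [550.4 112.4 321.9] [ 3.141 -0.     0.069] [-0.8  0.3 -1.7] 15.9
```

View pics/w2.png

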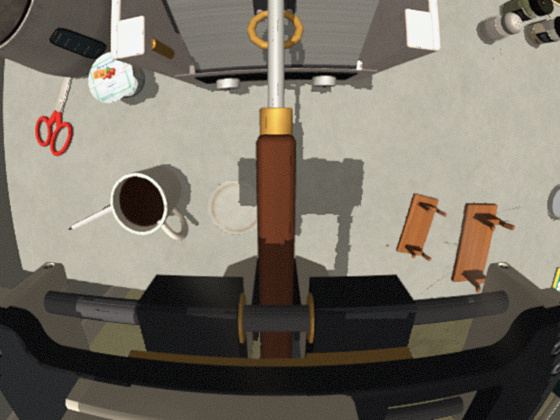

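Wrist view: ring centre at about (274.5,29), left post top with front edge (117,57)–(145,55), right post top (407,46)–(438,49), rod passing over the ring; handle straight in the hand.

Run:
```python
from h import *
M=(wcam()[0],np.load("M2.npy"))
p={n:wonz(uv,260,M) for n,uv in dict(FL=(117,57),FLi=(145,55),FRi=(407,46),FR=(438,49)).items()}
for k,v in p.items(): print(k,v.round(1))
d=p["FL"]-p["FR"]; print("w",np.linalg.norm(d),"yaw",np.arctan2(-d[0],d[1]))
for z in (230,234,238): print("eye",z,wonz((274.5,29),z,M).round(1))
for uv in [(276,105),(276,5)]: print("rod",wonz(uv,341,M).round(1))
for uv in [(190,80),(362,66)]: print("hingeline?",wonz(uv,130,M).round(1))
print("eye in scene pix",pix("scene",wonz((274.5,29),235,M)))
# triangulate eye with scene ray
K,c,A=cam("scene"); d1=A@np.linalg.solve(K,[274.2,143.7,1.]); a=wonz((274.5,29),235,M); T=M[1][:3,3]; d2=a-T
s=np.linalg.lstsq(np.c_[d1,-d2],T-c,rcond=None)[0]; print("tri",(c+s[0]*d1),(T+s[1]*d2))
```

```text
FL [675.  233.9 260. ]
FLi [674.9 211.4 260. ]
FRi [694.2  29.8 260. ]
FR [697.5   4.9 260. ]
w 230.15578360410132 yaw 0.09774146531893094
eye 230 [701.5 123.  230. ]
eye 234 [700.4 122.9 234. ]
eye 238 [699.4 122.8 238. ]
rod [638.2 117.6 341. ]
rod [682.7 120.7 341. ]
hingeline? [669. 212. 130.]
hingeline? [697.4  28.8 130. ]
eye in scene pix [273.59858577 143.15549447]
tri [702.34710419 122.69446996 230.82513902] [701.37635424 122.95044436 230.56750211]
```

>>> {"op": "arm_command", "data": {"gripper": [5,5,5,5,5], "dp": [[-0.9,0,0],[-0.9,0.1,0],[-0.9,0.1,0],[-0.1,0,0.5],[0,0,0]], "twist": [-0.35,0,0,0,0]}}

```text
time: 8.43
tool_pos: [481.1, 101.7, 308.0]
tcp_rot: [-3.142, 0.002, 0.101]
contact_force: [0.7, 0.6, -2.4]
grip_width: 15.7
finger_force: 30.0
```

>>> {"op": "arm_command", "data": {"gripper": [5,5,5,5,5], "dp": [[0,0,0.7],[0,0,0.3],[0,0,0],[0,0,0],[0,0,0]], "twist": [0,0,0,0,0]}}

```text
time: 9.05
tool_pos: [481.5, 101.9, 284.7]
tcp_rot: [3.141, -0.001, 0.101]
contact_force: [0.2, -0.1, -2.1]
grip_width: 15.7
finger_force: 30.0
```

Run:
```python
from h import *
view(); o=get_obs(); y=o["tcp_rot"][2]; p=o["tool_pos"]
tip=p+[220*np.cos(y),220*np.sin(y),-19]; print("tip",tip)
s=capture("side"); c=capture("scene")
for n,q in (("scene",tip),("side",tip)): print(n,"tip",pix(n,tip),"bend",pix(n,tip+[0,0,38]),"eye",pix(n,[700.5,122.8,234]))
def crop(i,n,w,h):
    u,v=pix(n,[690,122,250]).astype(int); return cv2.resize(i[v-h:v+h,u-w:u+w,::-1],None,fx=6,fy=6,interpolation=2),(u-w,v-h)
a,oa=crop(c,"scene",33,45); b,ob=crop(s,"side",33,45); print(oa,ob)
cv2.imwrite("pics/ab3.png",np.hstack([a,b])); cv2.imwrite("pics/s3.png",s[:,:,::-1])
```

```text
9.05 [481.5 101.9 284.7] [ 3.141e+00 -1.000e-03  1.010e-01] [ 0.2 -0.1 -2.1] 15.7
tip [700.42359484 124.00558797 265.66324576]
scene tip [273.30946958 136.78130825] bend [273.11512936 128.91096155] eye [273.69588765 143.31645648]
side tip [255.75359025 153.01719071] bend [255.16821549 143.18166538] eye [256.52368509 161.12264628]
(np.int64(238), np.int64(96)) (np.int64(221), np.int64(113))
```

View pics/ab3.png

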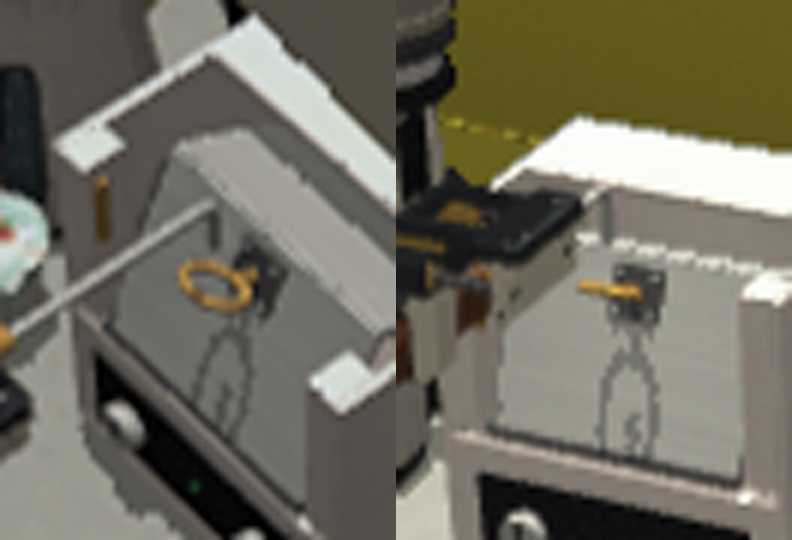

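The hook sits over the ring in both views: the tip at scene (273.8,137.2), with the ring at (274,143.3). The side view agrees within about 2 mm. Lowering it.

>>> {"op": "arm_command", "data": {"gripper": [5,5,5,5,5], "dp": [[0,0.02,0.3],[0,0.02,0.3],[0,0,0.3],[0,0,0.2],[0,0,0]], "twist": [0,0,0,0,0]}}

```text
time: 9.78
tool_pos: [481.2, 100.8, 256.2]
tcp_rot: [3.142, 0.001, 0.101]
contact_force: [-0.0, 0.1, -1.3]
grip_width: 15.7
finger_force: 30.0
```

>>> {"op": "arm_command", "data": {"gripper": [5,5,5,5,5], "dp": [[0,0,0.25],[0,0,0.25],[0,0,0.25],[0,0,0.1],[0,0,0]], "twist": [0,0,0,0,0]}}

```text
time: 10.4
tool_pos: [481.3, 100.8, 235.3]
tcp_rot: [3.141, 0.0, 0.101]
contact_force: [0.6, -0.0, -1.9]
grip_width: 16.0
finger_force: 30.0
```

Run:
```python
from h import *
view()
s=capture("side"); c=capture("scene")
def crop(i,n,w,h):
    u,v=pix(n,[690,122,240]).astype(int); return cv2.resize(i[v-h:v+h,u-w:u+w,::-1],None,fx=10,fy=10,interpolation=2),(u-w,v-h)
a,oa=crop(c,"scene",20,25); b,ob=crop(s,"side",20,25); print(oa,ob)
cv2.imwrite("pics/ab4.png",np.hstack([a,b]))
```

```text
10.4 [481.3 100.8 235.3] [3.141 0.    0.101] [ 0.6 -0.  -1.9] 16.0
(np.int64(251), np.int64(118)) (np.int64(234), np.int64(135))
```

View pics/ab4.png

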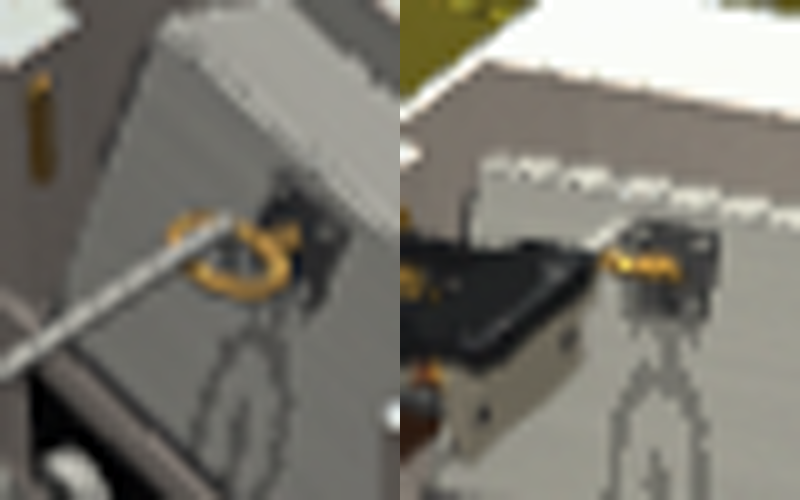

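The pin stands in the ring in both views (scene crop: rod end (225,225), ring around it). Now pulling gently.

>>> {"op": "arm_command", "data": {"gripper": [5,5,5,5,5], "dp": [[-0.25,0,0],[-0.25,0,0],[-0.25,0,0],[-0.25,0,0],[-0.25,0,0]], "twist": [0,0,0,0,0]}}

```text
time: 11.12
tool_pos: [449.8, 97.6, 235.4]
tcp_rot: [3.142, 0.0, 0.101]
contact_force: [2.3, 0.8, -3.2]
grip_width: 15.8
finger_force: 30.0
```

>>> {"op": "arm_command", "data": {"gripper": [5,5,5,5,5], "dp": [[-0.2,0,0.05],[-0.2,0,0.05],[-0.1,0,0.05],[0,0,0.05],[0,0,0]], "twist": [0,0,0,0,0]}}

```text
time: 11.75
tool_pos: [437.6, 96.4, 230.4]
tcp_rot: [3.141, 0.001, 0.101]
contact_force: [0.4, 0.7, -2.2]
grip_width: 15.8
finger_force: 30.0
```

>>> {"op": "arm_command", "data": {"gripper": [5,5,5,5,5], "dp": [[-0.08,0,0.05],[-0.08,0,0.05],[-0.08,0,0.05],[-0.08,0,0],[-0.08,0,0]], "twist": [0,0,0,0,0]}}

```text
time: 12.38
tool_pos: [430.2, 95.5, 227.4]
tcp_rot: [3.141, -0.006, 0.101]
contact_force: [11.0, 1.5, -3.5]
grip_width: 15.7
finger_force: 30.0
```

Run:
```python
from h import *
view()
s=capture("side"); c=capture("scene")
def crop(i,n,w,h):
    u,v=pix(n,[650,115,240]).astype(int); return cv2.resize(i[v-h:v+h,u-w:u+w,::-1],None,fx=10,fy=10,interpolation=2),(u-w,v-h)
a,oa=crop(c,"scene",20,25); b,ob=crop(s,"side",20,25); print(oa,ob)
cv2.imwrite("pics/ab5.png",np.hstack([a,b]))
```

```text
12.375 [430.2  95.5 227.4] [ 3.141 -0.006  0.101] [11.   1.5 -3.5] 15.7
(np.int64(241), np.int64(125)) (np.int64(230), np.int64(140))
```

View pics/ab5.png

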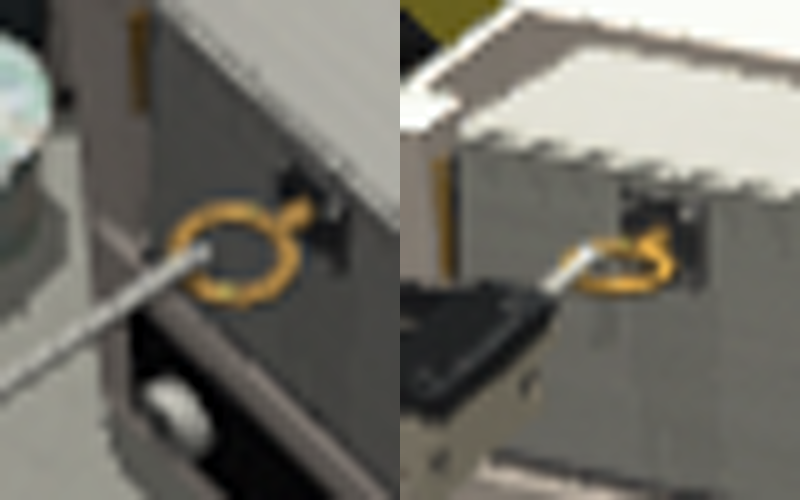

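The hook is pulling on the ring's near side (scene crop (200,250)) and the catch resists with 11 N. Continuing slowly.

>>> {"op": "arm_command", "data": {"gripper": [5,5,5,5,5], "dp": [[-0.05,0,0],[-0.05,0,0],[-0.05,0,0],[0,0,0],[0,0,0]], "twist": [0,0,0,0,0]}}

```text
time: 13.1
tool_pos: [426.7, 95.1, 227.3]
tcp_rot: [3.141, -0.006, 0.101]
contact_force: [9.9, 2.6, -3.9]
grip_width: 15.8
finger_force: 30.0
```

>>> {"op": "arm_command", "data": {"gripper": [5,5,5,5,5], "dp": [[-0.05,0,0],[-0.05,0,0],[-0.05,0,0],[0,0,0],[0,0,0]], "twist": [0,0,0,0,0]}}

```text
time: 13.72
tool_pos: [422.8, 94.7, 227.3]
tcp_rot: [3.141, -0.006, 0.101]
contact_force: [10.9, 0.6, -3.4]
grip_width: 15.7
finger_force: 30.0
```

>>> {"op": "arm_command", "data": {"gripper": [5,5,5,5,5], "dp": [[-0.05,0,0],[-0.05,0,0],[-0.05,0,0],[0,0,0],[0,0,0]], "twist": [0,0,0,0,0]}}

```text
time: 14.35
tool_pos: [420.3, 94.4, 227.7]
tcp_rot: [3.141, -0.009, 0.1]
contact_force: [14.3, 1.1, -3.4]
grip_width: 15.8
finger_force: 30.0
```

>>> {"op": "arm_command", "data": {"gripper": [5,5,5,5,5], "dp": [[-0.03,0,0],[0,0,0],[0,0,0],[0,0,0],[0,0,0]], "twist": [0,0,0,0,0]}}

```text
time: 14.98
tool_pos: [420.3, 94.4, 227.9]
tcp_rot: [3.141, -0.01, 0.1]
contact_force: [16.8, 2.2, -4.5]
grip_width: 15.8
finger_force: 30.0
```

```bash
cat >> h.py <<'E'
def ring(n):
    im=capture(n); h=cv2.cvtColor(im,cv2.COLOR_RGB2HSV); u,v=pix(n,[652,117,232]).astype(int)
    m=cv2.inRange(h,(10,110,90),(28,255,255))[v-12:v+13,u-12:u+13]; ys,xs=np.nonzero(m)
    return u-12+np.array([xs.min(),xs.max(),xs.mean()]),v-12+np.array([ys.min(),ys.max(),ys.mean()]),len(xs)
def rest(th,h=(686.5,119,130),yaw=.1):
    x=-38*np.cos(th)+100*np.sin(th); z=100*np.cos(th)+38*np.sin(th); return np.array(h)+[x*np.cos(yaw),x*np.sin(yaw),z]
E
python3 - <<'E'
from h import *
view()
for n in("scene","side"):
    print(n,[a.round(1) if hasattr(a,'round') else a for a in ring(n)])
    for th in (0,.05,.1,.15): print(th,pix(n,rest(th)).round(1))
E
```

```text
14.975 [420.3  94.4 227.9] [ 3.141 -0.01   0.1  ] [16.8  2.2 -4.5] 15.8
scene [array([256., 269., 263.]), array([147. , 157. , 151.3]), 64]
0 [261.7 152.9]
0.05 [262.9 151.8]
0.1 [264.1 150.7]
0.15 [265.4 149.6]
side [array([245. , 255. , 251.1]), array([164. , 171. , 167.9]), 39]
0 [250.1 168.4]
0.05 [250.7 167.3]
0.1 [251.4 166.3]
0.15 [252.1 165.4]
```

Run:
```python
from h import *
yaw=.1;Z=R.from_euler("z",yaw)
for n in("scene","side"):
  for th in (0,.03,.06,.1):
    c=rest(th); X=Z.apply([np.cos(th),0,-np.sin(th)]);Y=Z.apply([0,1,0]);N=Z.apply([np.sin(th),0,np.cos(th)])
    P=[]
    for a in np.linspace(0,6.28,60):
      for b in np.linspace(0,6.28,12):
        r=np.cos(a)*X+np.sin(a)*Y; P.append(pix(n,c+r*(18+3*np.cos(b))+N*3*np.sin(b)))
    P=np.array(P);print(n,th,P.min(0).round(1),P.max(0).round(1))
```

```text
scene 0 [255.1 147.5] [268.3 158.4]
scene 0.03 [255.8 146.9] [269.  157.6]
scene 0.06 [256.6 146.3] [269.7 156.9]
scene 0.1 [257.5 145.5] [270.7 155.9]Traceback (most recent call last):
  File "<stdin>", line 9, in <module>
  File "h.py", line 7, in pix
    K,p,A=cam(n); q=K@(A.T@(np.array(P,float)-p)); return q[:2]/q[2]
          ~~~^^^
  File "h.py", line 5, in cam
    c=get_calibration(n); return c["mtx"],np.array(c["position"]),R.from_euler("xyz",c["attitude"]).as_matrix()
ValueError: time passes only in moves, steps and waits
```

>>> {"op": "arm_command", "data": {"gripper": [5,5,5,5,5], "dp": [[0.07,0,0],[0.07,0,0],[0.06,0,0],[0,0,0],[0,0,0]], "twist": [0,0,0,0,0]}}

```text
time: 15.7
tool_pos: [420.7, 94.7, 226.6]
tcp_rot: [3.141, 0.0, 0.101]
contact_force: [2.4, -0.6, -1.1]
grip_width: 15.6
finger_force: 30.0
```

Run:
```python
from h import *
view()
for n in("scene","side"): print(n,[np.round(a,1) for a in ring(n)])
```

```text
15.7 [420.7  94.7 226.6] [3.141 0.    0.101] [ 2.4 -0.6 -1.1] 15.6
scene [array([256., 269., 263.]), array([147. , 157. , 151.2]), np.int64(63)]
side [array([245. , 255. , 251.1]), array([164. , 171. , 167.9]), np.int64(40)]
```

>>> {"op": "arm_command", "data": {"gripper": [5,5,5,5,5], "dp": [[0.1,0,0],[0.1,0,0],[0.1,0,0],[0,0,0],[0,0,0]], "twist": [0,0,0,0,0]}}

```text
time: 16.42
tool_pos: [428.3, 95.5, 226.6]
tcp_rot: [3.142, 0.0, 0.101]
contact_force: [-0.4, -0.3, -0.5]
grip_width: 15.8
finger_force: 30.0
```

Run:
```python
from h import *
view()
s=capture("side"); c=capture("scene")
print(pix("side",[650,115,200]),pix("scene",[680,115,200]))
def crop(i,n):
    u,v=pix(n,[680,115,200]).astype(int); return cv2.resize(i[v-42:v+42,u-28:u+28,::-1],None,fx=7,fy=7,interpolation=cv2.INTER_CUBIC)
cv2.imwrite("pics/ab6.png",np.hstack([crop(c,"scene"),crop(s,"side")]))
```

```text
16.425 [428.3  95.5 226.6] [3.142 0.    0.101] [-0.4 -0.3 -0.5] 15.8
[250.82130111 175.85334459] [270.03412283 154.24576835]
```

View pics/ab6.png

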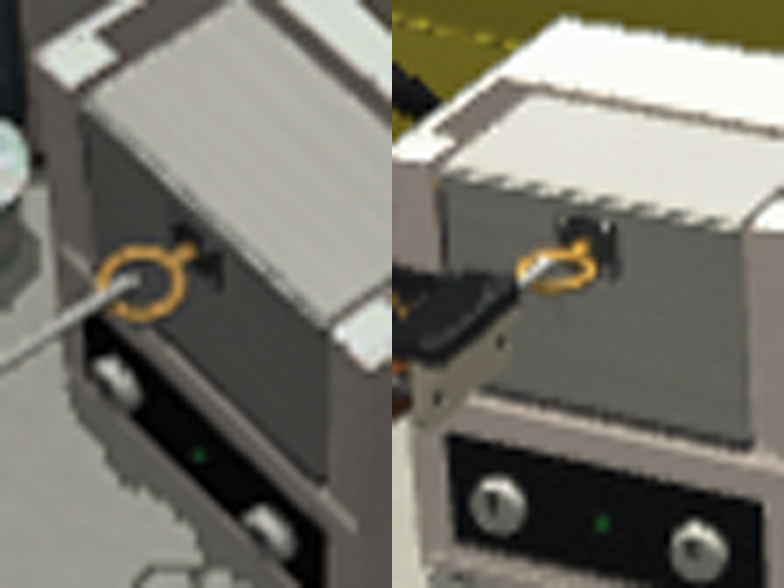

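The flap stands flush with the front, roof strip level, and the ring no longer moves with the slack pole (pin near ring centre at scene crop (128,282)). Unhooking straight up.

>>> {"op": "arm_command", "data": {"gripper": [5,5,5,5,5], "dp": [[0.14,0,0],[0,0,-0.25],[0,0,-0.4],[0,0,-0.4],[0,0,-0.4]], "twist": [0,0,0,0,0]}}

```text
time: 17.15
tool_pos: [432.0, 95.8, 263.9]
tcp_rot: [3.141, -0.001, 0.101]
contact_force: [-0.3, 0.3, -0.9]
grip_width: 15.6
finger_force: 30.0
```

>>> {"op": "arm_command", "data": {"gripper": [5,5,5,5,5], "dp": [[0,0,-0.6],[0,0,-0.8],[0,0,0],[0,0,0],[-0.3,0,0]], "twist": [0,0,0,0,0]}}

```text
time: 17.77
tool_pos: [423.9, 95.0, 297.0]
tcp_rot: [-3.142, 0.002, 0.101]
contact_force: [-0.1, 0.8, -1.7]
grip_width: 15.7
finger_force: 30.0
```

Run:
```python
from h import *
view()
for n in("scene","side"): print(n,[np.round(a,1) for a in ring(n)])
```

```text
17.775 [423.9  95.  297. ] [-3.142e+00  2.000e-03  1.010e-01] [-0.1  0.8 -1.7] 15.7
scene [array([256. , 269. , 262.6]), array([147. , 157. , 151.3]), np.int64(67)]
side [array([245. , 255. , 250.3]), array([164., 171., 168.]), np.int64(47)]
```

>>> {"op": "arm_command", "data": {"gripper": [5,5,5,5,5], "dp": [[0.4,0.4,0],[0,0.8,0],[0,1,0],[0,1,0],[0,1,0]], "twist": [0.35,0,0,0,0]}}

```text
time: 18.5
tool_pos: [442.7, -10.2, 297.8]
tcp_rot: [3.141, -0.0, 0.069]
contact_force: [0.5, -0.5, -1.9]
grip_width: 15.7
finger_force: 30.0
```

>>> {"op": "arm_command", "data": {"gripper": [5,5,5,5,5], "dp": [[0,1,0],[0,1,0],[0,1,0],[0,1,0],[0,1,0]], "twist": [0,0,0,0,0]}}

```text
time: 19.12
tool_pos: [451.2, -135.1, 297.7]
tcp_rot: [3.141, -0.0, 0.069]
contact_force: [0.5, 0.4, -1.7]
grip_width: 15.5
finger_force: 30.0
```

>>> {"op": "arm_command", "data": {"gripper": [5,5,5,5,5], "dp": [[0,1,0.4],[0,1,0.6],[0,1,0.6],[0,1,0.6],[0,0.9,0.6]], "twist": [0,0,0,0,0]}}

```text
time: 19.75
tool_pos: [459.6, -257.4, 227.0]
tcp_rot: [3.141, 0.0, 0.069]
contact_force: [0.8, 0.3, -1.2]
grip_width: 15.6
finger_force: 30.0
```

>>> {"op": "arm_command", "data": {"gripper": [5,5,5,5,5], "dp": [[0,0,0.8],[0,0,0.8],[0,0,0],[0,0,0],[0,0,0]], "twist": [0,0,0,0,0]}}

```text
time: 20.38
tool_pos: [459.9, -256.0, 188.9]
tcp_rot: [3.14, -0.001, 0.07]
contact_force: [0.5, 0.4, -1.2]
grip_width: 15.9
finger_force: 30.0
```

Run:
```python
from h import *
view()
w=capture("wrist"); cv2.imwrite("pics/w5.png",w[:,:,::-1])
for f in("w2","w5"):
    i=cv2.imread(f"pics/{f}.png"); h=cv2.cvtColor(i,cv2.COLOR_BGR2HSV); m=cv2.inRange(h,(14,110,100),(28,255,255))[80:160,240:320]
    ys,xs=np.nonzero(m); print(f,np.percentile(ys+80,[5,50,95]),np.percentile(xs+240,[5,50,95]))
```

```text
20.375 [ 459.9 -256.   188.9] [ 3.14e+00 -1.00e-03  7.00e-02] [ 0.5  0.4 -1.2] 15.9
w2 [109. 121. 133.] [261. 275. 290.]
w5 [108. 120. 132.] [261. 276. 290.]
```

>>> {"op": "arm_command", "data": {"gripper": [5,5,5,5,5], "dp": [[-0.05,0.03,0.8],[0,0,0.8],[0,0,0.8],[0,0,0.8],[0,0,0.6]], "twist": [0,0,0,0,0]}}

```text
time: 21.05
tool_pos: [458.4, -256.5, 92.6]
tcp_rot: [3.141, -0.0, 0.07]
contact_force: [-1.1, 0.3, -1.8]
grip_width: 16.4
finger_force: 30.0
```

>>> {"op": "arm_command", "data": {"gripper": [5,5,5,5,5], "dp": [[0,0,0.5],[0,0,0.5],[0,0,0.5],[0,0,0.45],[0,0,0]], "twist": [0,0,0,0,0]}}

```text
time: 21.68
tool_pos: [458.2, -256.4, 43.7]
tcp_rot: [-3.142, 0.0, 0.07]
contact_force: [-0.1, 0.1, -2.1]
grip_width: 15.9
finger_force: 30.0
```

Seated at the original height. Opening and withdrawing straight up.

>>> {"op": "arm_command", "data": {"gripper": [30,60,80,80,80], "dp": [[0,0,0],[0,0,0],[0,0,0],[0,0,0],[0,0,0]], "twist": [0,0,0,0,0]}}

```text
time: 22.3
tool_pos: [458.2, -256.4, 44.3]
tcp_rot: [3.141, -0.0, 0.07]
contact_force: [0.4, -0.9, -0.1]
grip_width: 61.1
finger_force: 0.0
```

>>> {"op": "arm_command", "data": {"gripper": [80,80,80,80,80], "dp": [[0,0,0],[0,0,-0.5],[0,0,-1],[0,0,-1],[0,0,-1]], "twist": [0,0,0,0,0]}}

```text
time: 22.92
tool_pos: [458.3, -256.5, 133.4]
tcp_rot: [3.141, -0.001, 0.07]
contact_force: [0.7, 0.0, -0.1]
grip_width: 80.1
finger_force: 0.0
```

>>> {"op": "arm_command", "data": {"gripper": [80,80,80,80,80], "dp": [[-0.9,0,-1],[-0.9,0,-1],[0,0,-1],[0,0,-1],[0,0,0]], "twist": [0,0,0,0,0]}}

```text
time: 23.55
tool_pos: [414.0, -260.2, 234.1]
tcp_rot: [3.138, -0.004, 0.07]
contact_force: [-0.3, -0.4, -0.3]
grip_width: 80.1
finger_force: 0.0
```

Run:
```python
from h import *
view(); M=wcam(); w=capture("wrist"); h=cv2.cvtColor(w,cv2.COLOR_RGB2HSV)
# brass caps of the handle, in the wrist view
for X,Y in ((539,-250.5),(378,-262.5)):
    u,v=wpix((X,Y,70),M).astype(int); s=14
    m=cv2.inRange(h,(17,120,90),(28,255,255))[max(v-s,0):v+s,u-s:u+s]; ys,xs=np.nonzero(m)
    print(len(xs),len(xs) and wonz((u-s+xs.mean(),max(v-s,0)+ys.mean()),70,M).round(1))
for n in("scene","side"): print(n,[np.round(a,1) for a in ring(n)])
c=capture("scene"); d=cv2.absdiff(c[:,:,::-1],cv2.imread("pics/scene0.png")).max(2)
for n,p in dict(mug=(515,288,60),tub=(683,341,50),glass=(550,-466,50),pole=(459,-256,70)).items():
    u,v=pix("scene",p).astype(int); print(n,(d[v-18:v+18,u-18:u+18]>50).sum())
```

```text
23.55 [ 414.  -260.2  234.1] [ 3.138 -0.004  0.07 ] [-0.3 -0.4 -0.3] 80.1
124 [ 539.7 -251.7   70. ]
121 [ 378.  -263.1   70. ]
scene [array([256. , 269. , 262.5]), array([147. , 157. , 151.4]), np.int64(69)]
side [array([245. , 255. , 250.3]), array([164., 171., 168.]), np.int64(47)]
mug 79
tub 2
glass 0
pole 520
```

```bash
python3 -c "
from plant import *
print(close_job())"
```

```text
the job is handed in; nothing more can be done
None
```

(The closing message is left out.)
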